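# Turn the scaler unit up three clicks and store the setting

## Robot

A 6-joint arm with a two-finger parallel gripper is mounted at the origin on the work surface. World frame = base frame: x ahead of the robot, y to its left, z up, the work surface at z = 0. Lengths are in mm, angles in rad, forces in N, time in s.
With the tool pointing down it reaches from about 275 to 750 mm from the base axis. Payload 10.2 kg.
Tool frame: the origin (TCP) lies between the finger pads; the fingertips stand 11 mm ahead of it and the grasp point (between the pads) lies 8 mm behind it; z points along the fingers, y is the line along which they close (so a half turn about z gives the same grasp; the last joint's range is limited). The gripper opens to 85 mm and grips with 20 to 120 N. Pads are 22 mm wide; open, the fingers measure 114 mm over their backs; the gripper's body (76 mm by 85 mm) begins 54 mm behind the grasp point. The pads swing forward as they close: fully open they stand 13 mm farther back than shut.
Start: joints at [-1.544, 0.313, 1.498, -0, 1.331, -0.223], TCP at [129.772, -508.715, 242.294] pointing down, gripper open.
Joint ranges: [-2.94, 2.94], [-0.97, 2.17], [0.19, 2.56], [-1.23, 4.37], [0.02, 3.11], [-2.88, 2.88]. Speed limits (rad/s): [2.39, 2.39, 3.01, 3.14, 3.14, 3.14].

## Interface

Orientations are given as a unit quaternion [w, x, y, z].
In Python, from rig import sense, eyes, finish_job gives the robot as it stands.
- The arm moves only by the shell command python3 -m jog 'ROWS' [FORCE]. ROWS is JSON, a list of rows, each a list of 7 numbers: the shift along the tool's x, y, z in m, then the turn, a rotation vector about the tool's x, y, z in rad, then the finger opening in m, from 0 to 0.0854. In form: [[dx, dy, dz, rx, ry, rz, gripper], ...]. A call has 1 to 5 rows; each row shifts and turns the commanded pose from where the row before left it, along the tool's axes as they then stand; what a row does not reach is not made up. A row lasts 1/10 s, in which the tool goes at most 50 mm and 8.59 degrees, less where a joint would pass 70% of its speed; a pose out of reach is approached as far as the arm can. A call is refused whole if a number of a shift passes 0.05 or a number of a turn 0.15, either way. A call with a gripper value outside its range is refused whole. The fingers move at their own pace and stop on an object; FORCE is the grip in N (left out, the last holds). Time passes only in rows, so rows that do not move let the fingers close. It gives the time, the measured TCP pose, the force, the opening and the grip force at its end, in the units of the state.
- sense(): the state, without advancing time (a new reading comes with each control period).
- eyes.capture(name): name is "side" or "top" or "wrist"; returns the picture (384x512x3 uint8, red, green, blue); there is no depth.
- eyes.calibration(name): a dict with "fx", "fy", "cx", "cy" (pixels), "cam_to_world" (4x4, takes a point from camera to world coordinates); the wrist camera has in their place "mount" (4x4, takes a point from camera to tool coordinates, whose origin is the TCP and whose axes are the flange's). Camera axes: x right, y down, z forward; pixel columns grow to the right and rows downward; lengths in mm; the calibration is good to about 2 mm. A picture is of the moment at which its call begins: read the wrist's pose just before it. calibration takes no time and is no camera call.
- finish_job(): hands the job in; it is judged then, once.
The state is a dict: "time_s": time; "joints": joint angles; "dq": joint speeds; "tau": joint torques, N m; "eef_pos": TCP position; "ee_rot": TCP orientation; "force": force on the tool from outside, world axes, zero at the start; "wrist_torque": the same for the moment, N m; "grip_width": opening from 0.0 (shut) to 1.0 (fully open); "grip_force": force on a finger pad.
Only numpy, scipy, OpenCV 4.12 (cv2) and the standard library are available. Lean on these libraries where they do the work, as an engineer would, in place of code of your own. Each camera call takes 0.05 s, during which the arm holds its last target. There are 200 camera calls.

## Task

On the dental scaler's control unit, turn the big bar-shaped power knob up (clockwise seen from above) by exactly three clicks from where it now stands and let go of it, then press the round store key down until it stops and let it come back up. Leave the small round water knob as it is.

Things in the scene. Friction and masses are not known exactly. Their poses are not given: they have to be found in the camera images.
- power_knob (a joint): angle of the big power knob in rad, growing clockwise seen from above. 7 click stops 24 degrees (0.419 rad) apart, the first at 0, the last at 2.513, with end stops just outside; it starts on one of the first three. Let go, it springs to the nearest stop. Passing a click takes about 0.07 N m.
- power_grip (a point): the big power knob: a grey disc 54 mm across, 6 mm thick, with an upright bar 50 x 14 mm, 32 mm high, on a white ticked plate at the left or right of the control unit's top. This point: on the turning axis, in the bar, 8 mm below its top, 24 mm above the disc, 104 mm above the table. z up, x along the bar away from its pointer end, y across it; the axes turn with the knob.
- power_mark (a point): a point on top of the power knob's bar, on the thin dark line at its pointer end, 20 mm from the turning axis and 8 mm above power_grip. Axes as power_grip. The control unit is a white casing 200 x 270 mm, 70 mm high, fixed to the table.
- store_key_top (a point): the store key: a round white push key 32 mm across in a low grey surround, on the middle of the near edge of the unit's panel, the only push key there. This point is the centre of its top face; z up. It goes straight down 6 mm against a spring (5 N when fully down) and comes back up.
- water_mark (a point): a point near the rim of the top of the small water knob, 12 mm from its axis, on its short dark line: a round fluted grey knob 30 mm across and 20 mm high, on the other side of the panel, 140 mm from the power knob. To be left alone.

How it is judged (in metres and radians):
On the way, in this order (a step that is already met when the one before it is completed fails the run):
1. the power knob stands three clicks further on and the gripper has let go and left it (distance of power_mark from where it was at the start of the episode between 0.0206 and 0.0262 m and distance between the grasp point and power_grip above 0.04 m), for 0.2 s.
2. the store key is pressed at least 4 of its 6 mm (distance of store_key_top from where it was at the start of the episode above 0.004 m and distance of power_mark from where it was at the start of the episode between 0.0206 and 0.0262 m), for 0.05 s.
At the end, for the whole second after the job is handed in: The power knob rests three clicks (72 degrees, within 10) clockwise of where it started, the store key is back up (within 1 mm), and the water knob's mark is within 4 mm of where it was (distance of power_mark from where it was at the start of the episode between 0.0206 and 0.0262 m and distance of store_key_top from where it was at the start of the episode below 0.001 m and distance of water_mark from where it was at the start of the episode below 0.004 m); the robot touches nothing.
It fails at once if the small water knob is turned (distance of water_mark from where it was at the start of the episode above 0.004 m).
It fails at once if the store key is pressed before the knob is three clicks on (distance of store_key_top from where it was at the start of the episode above 0.004 m and (distance of power_mark from where it was at the start of the episode below 0.0206 m or distance of power_mark from where it was at the start of the episode above 0.0262 m)).
It also fails if it takes over 40 s, if anything falls off the work surface, if the arm or the gripper's body presses on something with over 40 N, if the wrist force passes 120 N, or if a joint passes its speed limit or range.

## Working session

There is one attempt and no reset: what is moved stays moved. The work goes in short steps, Python scripts to look and compute and a shell command to move; the robot and the scene stay as the last step left them, time stands still between calls to the robot, and variables do not carry over. Pictures are saved under pics/ and viewed, at most 10 in all, crops included, and the job is handed in when it is done.

```bash
mkdir -p pics; python3 - <<'E'
from rig import sense, eyes
import cv2,numpy as np
s=sense();print({k:np.round(v,3) for k,v in s.items()})
for n in("top","wrist"):
    cv2.imwrite(f"pics/{n}0.png",eyes.capture(n)[:,:,::-1])
np.set_printoptions(precision=4,suppress=True)
for n in("top","wrist","side"):print(n,eyes.calibration(n))
E
```

```text
{'time_s': np.float64(0.0), 'joints': array([-1.544,  0.313,  1.498, -0.   ,  1.331, -0.223]), 'dq': array([-0.   ,  0.   , -0.001,  0.001, -0.002,  0.   ]), 'tau': array([ 1.0000e-03, -4.1227e+01, -2.5974e+01, -0.0000e+00,  4.0000e-03,
        0.0000e+00]), 'eef_pos': array([ 129.765, -508.456,  241.738]), 'ee_rot': array([-0.001,  0.992,  0.125,  0.   ]), 'force': array([-1.035,  0.188,  0.457]), 'wrist_torque': array([ 0.001,  0.023, -0.05 ]), 'grip_force': np.float64(0.0), 'grip_width': np.float64(0.997)}
top {'fx': 351.96460902554514, 'fy': 351.96460902554514, 'cx': 252.94061681958573, 'cy': 188.41066277855856, 'cam_to_world': array([[  0.0162,  -0.9944,   0.1044, 499.5332],
       [ -0.9997,  -0.0181,  -0.018 ,  38.0413],
       [  0.0198,  -0.1041,  -0.9944, 772.0334],
       [  0.    ,   0.    ,   0.    ,   1.    ]])}
wrist {'fx': 271.85931493885283, 'fy': 271.85931493885283, 'cx': 253.21586577461412, 'cy': 188.81083299409156, 'mount': array([[   0.0003,   -0.9645,   -0.2642,   67.0707],
       [   1.    ,    0.0003,   -0.0001,   -0.1161],
       [   0.0002,   -0.2642,    0.9645, -130.8112],
       [   0.    ,    0.    ,    0.    ,    1.    ]])}
side {'fx': 451.73823119202336, 'fy': 451.73823119202336, 'cx': 254.75965768343175, 'cy': 193.3076681709693, 'cam_to_world': array([[ -0.9968,  -0.0291,   0.0741, 501.8596],
       [ -0.079 ,   0.4709,  -0.8786, 607.7022],
       [ -0.0093,  -0.8817,  -0.4717, 451.7452],
       [  0.    ,   0.    ,   0.    ,   1.    ]])}
```

View pics/top0.png

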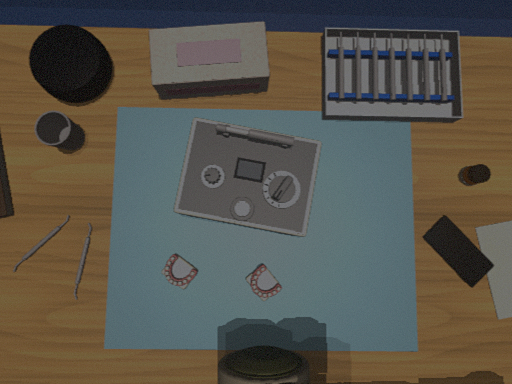

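The top view shows the panel with the power knob at about (281,189), the water knob at (213,175) and the store key at (242,208). Next I'll enlarge it and compute positions.

```bash
cat > h.py <<'E'
import numpy as np,cv2
from rig import sense,eyes
from scipy.spatial.transform import Rotation as R
np.set_printoptions(precision=2,suppress=True)
def T(s):
    M=np.eye(4);M[:3,:3]=R.from_quat(np.roll(s["ee_rot"],-1)).as_matrix();M[:3,3]=s["eef_pos"];return M
def cast(n,uv,z,s=None):
    c=eyes.calibration(n)
    M=c["cam_to_world"] if n!="wrist" else T(s)@c["mount"]
    d=M[:3,:3]@[(uv[0]-c["cx"])/c["fx"],(uv[1]-c["cy"])/c["fy"],1]
    return M[:3,3]+d*(z-M[2,3])/d[2]
def enh(im,x0,y0,w,h,k):
    c=cv2.resize(im[y0:y0+h,x0:x0+w],None,fx=k,fy=k,interpolation=cv2.INTER_CUBIC)
    return np.clip(c[:,:,::-1].astype(float)*1.5,0,255).astype(np.uint8)
E
python3 - <<'E'
from h import *
im=eyes.capture("top");cv2.imwrite("pics/top1.png",enh(im,170,105,160,140,5)[:600])
for n,uv,z in(("power",(281,189),85),("water",(213,175),95),("store",(242,208),75)):print(n,cast("top",uv,z))
E
```

```text
power [571.54 -29.56  85.  ]
water [595.36 103.63  95.  ]
store [533.38  46.46  75.  ]
```

View pics/top1.png

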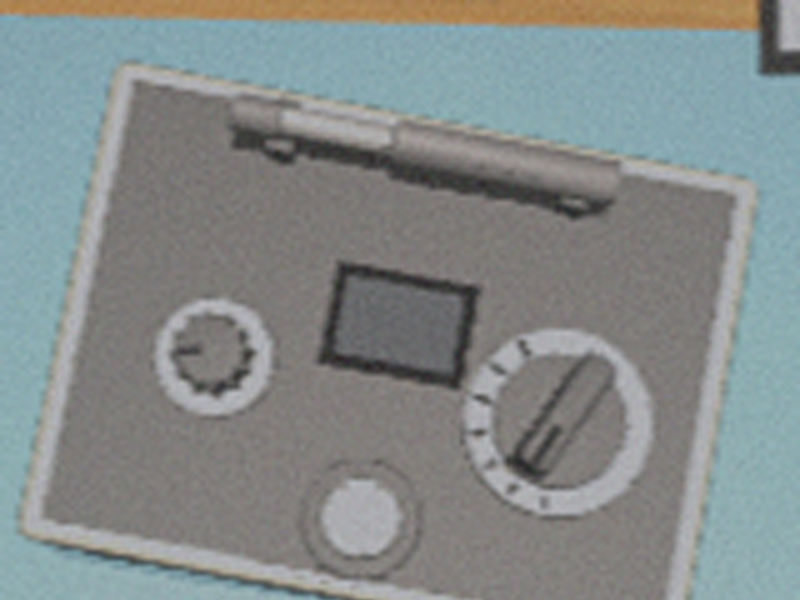

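The crop shows the knob's disc centred near crop (560,422), which is full-image (282,189). The bar runs from its pointer end at crop (528,465) to (602,362), so its world angle is about −35°. The store key is at crop (361,517) and the water knob at (215,352). I'll go above the knob and turn the tool x towards 145°, which keeps joint 6 in range for the turn.

```bash
python3 -m jog '[[0.039,-0.0253,0,0,0,0,0.06],[0.039,-0.0253,0,0,0,0,0.06],[0.039,-0.0253,0,0,0,0,0.06],[0.039,-0.0253,0,0,0,0,0.06],[0.039,-0.0253,0,0,0,0,0.06]]' 
python3 -m jog '[[0.039,-0.0253,0,0,0,0,0.06],[0.039,-0.0253,0,0,0,0,0.06],[0.039,-0.0253,0,0,0,0,0.06],[0.039,-0.0253,0,0,0,0,0.06],[0.039,-0.0253,0,0,0,0,0.06]]' 
python3 -m jog '[[0.039,-0.0253,0,0,0,0,0.06],[0.039,-0.0253,0,0,0,0,0.06],[0.039,-0.0253,0,0,0,0,0.06],[0.039,-0.0253,0,0,0,0,0.06],[0,0,0,0,0,-0.14,0.06]]' 
python3 -m jog '[[0,0,0,0,0,-0.145,0.06],[0,0,0,0,0,-0.145,0.06],[0,0,0,0,0,-0.145,0.06],[0,0,0,0,0,-0.145,0.06],[0,0,0,0,0,-0.145,0.06]]' 
python3 -m jog '[[0,0,0,0,0,-0.145,0.06],[0,0,0,0,0,-0.145,0.06],[0,0,0,0,0,-0.145,0.06],[0,0,0,0,0,-0.145,0.06],[0,0,0,0,0,-0.145,0.06]]' 
python3 -m jog '[[0,0,0,0,0,-0.145,0.06],[0,0,0,0,0,-0.145,0.06],[0,0,0,0,0,-0.145,0.06],[0,0,0,0,0,-0.145,0.06],[0,0,0,0,0,-0.11,0.06]]' 
python3 -m jog '[[0,0,0,0,0,0,0.06],[0,0,0,0,0,0,0.06]]'
python3 - <<'E'
from h import *
s=sense();im=eyes.capture("wrist");cv2.imwrite("pics/w1.png",enh(im,0,0,512,384,1.5));cv2.imwrite("pics/w1raw.png",im[:,:,::-1])
M=T(s);print(s["joints"],M, np.degrees(np.arctan2(M[1,0],M[0,0])))
E
```

```text
time_s: 0.65
eef_pos: [288.3, -336.3, 242.2]
ee_rot: [-0.0, 0.992, 0.124, 0.0]
force: [0.8, -2.1, -0.9]
grip_width: 0.705
grip_force: 0.0
time_s: 1.15
eef_pos: [446.1, -165.4, 242.3]
ee_rot: [0.0, 0.992, 0.125, 0.0]
force: [0.8, -0.2, 0.4]
grip_width: 0.702
grip_force: 0.0
time_s: 1.65
eef_pos: [573.2, -26.7, 241.3]
ee_rot: [-0.001, 0.981, 0.196, -0.0]
force: [-1.8, -0.6, 0.3]
grip_width: 0.701
grip_force: 0.0
time_s: 2.15
eef_pos: [571.2, -30.5, 242.0]
ee_rot: [-0.0, 0.847, 0.532, -0.0]
force: [-0.2, 0.1, 0.7]
grip_width: 0.704
grip_force: 0.0
time_s: 2.65
eef_pos: [571.2, -30.5, 242.0]
ee_rot: [-0.0, 0.604, 0.797, -0.0]
force: [-0.1, 1.1, 0.3]
grip_width: 0.703
grip_force: 0.0
time_s: 3.15
eef_pos: [571.2, -30.5, 242.0]
ee_rot: [-0.0, 0.299, 0.954, -0.0]
force: [-0.4, -0.3, -0.4]
grip_width: 0.7
grip_force: 0.0
time_s: 3.35
eef_pos: [571.2, -30.5, 242.1]
ee_rot: [-0.0, 0.303, 0.953, -0.0]
force: [-0.3, -0.3, -0.1]
grip_width: 0.698
grip_force: 0.0
[-0.26  0.42  1.35  0.    1.37 -1.21] [[ -0.82   0.58  -0.   571.22]
 [  0.58   0.82   0.   -30.5 ]
 [  0.    -0.    -1.   242.12]
 [  0.     0.     0.     1.  ]] 144.77436883703155
```

View pics/w1.png

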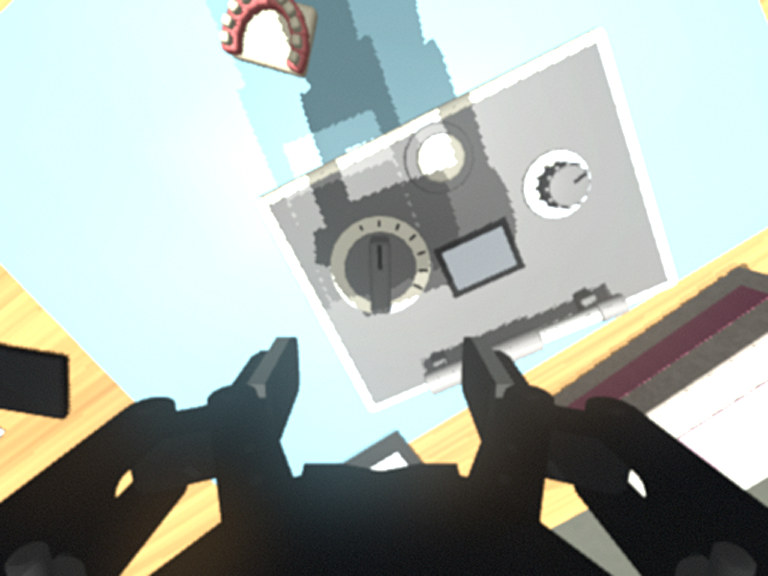

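The bar is nearly aligned with the tool x. Its pointer end is at about (380,238) and its far end at (381,312) in the 1.5x picture. The store key is at (440,157). Now a closer crop to measure it.

```bash
python3 - <<'E'
from h import *
im=cv2.imread("pics/w1raw.png")[:,:,::-1]
c=enh(im,215,135,80,80,7);c=np.clip(c*1.3,0,255).astype(np.uint8);cv2.imwrite("pics/w1c.png",c)
s=sense()
for uv in((253.2,158.5),(254,208)):print(cast("wrist",uv,112,s))
print("disc",cast("wrist",(380/1.5,265/1.5),80,s),"plate", cast("wrist",(381/1.5,265/1.5),72,s),"key",cast("wrist",(440/1.5,157/1.5),76,s),"water",cast("wrist",(570/1.5,186/1.5),92,s))
E
```

```text
[550.39 -15.5  112.  ]
[592.16 -43.96 112.  ]
disc [571.07 -29.9   80.  ] plate [572.99 -30.33  72.  ] key [532.96  48.07  76.  ] water [597.94 107.04  92.  ]
```

View pics/w1c.png

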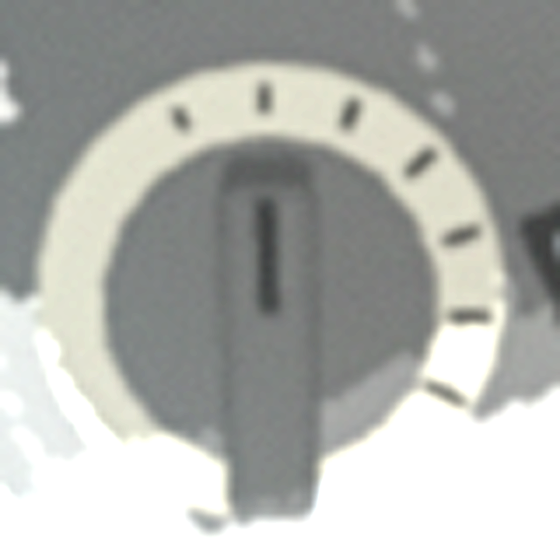

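The crop confirms it: the pointer line (265,200)–(269,310) is at the second tick, and the bar is within about 1.5° of the tool x. The measured bar length is 50.5 mm against the given 50. The bar's centre is about (571.3,−29.7), within 1 mm of the TCP. Descending and closing.

```bash
python3 -m jog '[[0,0,0.04,0,0,0,0.06],[0,0,0.04,0,0,0,0.06],[0,0,0.03,0,0,0,0.06],[0,0,0.02,0,0,0,0.06],[0,0,0.013,0,0,0,0.06]]' 40
python3 -m jog '[[0,0,0,0,0,0,0.06],[0,0,0,0,0,0,0.03],[0,0,0,0,0,0,0.0],[0,0,0,0,0,0,0.0],[0,0,0,0,0,0,0.0]]' 40
python3 -m jog '[[0,0,0,0,0,0,0],[0,0,0,0,0,0,0]]' 40
```

```text
time_s: 3.9
eef_pos: [570.7, -30.4, 97.7]
ee_rot: [-0.001, 0.302, 0.953, -0.0]
force: [-0.1, -0.4, 0.4]
grip_width: 0.704
grip_force: 0.0
time_s: 4.4
eef_pos: [571.5, -30.8, 100.4]
ee_rot: [0.001, 0.301, 0.954, -0.0]
force: [-2.1, -2.0, 5.7]
grip_width: 0.157
grip_force: 40.3
time_s: 4.6
eef_pos: [571.5, -30.9, 100.4]
ee_rot: [0.001, 0.301, 0.954, -0.0]
force: [-3.2, -1.2, 5.3]
grip_width: 0.153
grip_force: 40.3
```

Gripped: the opening is about 13 mm, close to the bar's 14 mm, at 40 N. Turning +72° (10 × 0.1257).

```bash
python3 -m jog '[[0,0,0,0,0,0.1257,0],[0,0,0,0,0,0.1257,0],[0,0,0,0,0,0.1257,0],[0,0,0,0,0,0.1257,0],[0,0,0,0,0,0.1257,0]]'
python3 -m jog '[[0,0,0,0,0,0.1257,0],[0,0,0,0,0,0.1257,0],[0,0,0,0,0,0.1257,0],[0,0,0,0,0,0.1257,0],[0,0,0,0,0,0.1257,0]]'
python3 -m jog '[[0,0,0,0,0,0,0],[0,0,0,0,0,0,0]]'
python3 -c '
from h import *
s=sense();M=T(s);print(np.degrees(np.arctan2(M[1,0],M[0,0])),s["wrist_torque"])'
```

```text
time_s: 5.1
eef_pos: [572.2, -30.4, 100.4]
ee_rot: [0.001, 0.583, 0.812, 0.001]
force: [1.8, 2.8, 3.1]
grip_width: 0.153
grip_force: 40.0
time_s: 5.6
eef_pos: [573.0, -30.4, 100.4]
ee_rot: [0.002, 0.806, 0.592, 0.002]
force: [8.1, 1.0, 0.6]
grip_width: 0.152
grip_force: 39.7
time_s: 5.8
eef_pos: [573.0, -30.4, 100.4]
ee_rot: [0.002, 0.804, 0.594, 0.002]
force: [7.9, 2.0, 0.9]
grip_width: 0.155
grip_force: 39.6
72.90421889613826 [ 0.34 -1.08  0.05]
```

Tool turned from 144.8° to 72.9°. Releasing and going up.

```bash
python3 -m jog '[[0,0,0,0,0,0,0.06],[0,0,0,0,0,0,0.06],[0,0,0,0,0,0,0.06],[0,0,0,0,0,0,0.06],[0,0,0,0,0,0,0.06]]'
python3 -m jog '[[0,0,-0.03,0,0,0,0.06],[0,0,-0.04,0,0,0,0.06],[0,0,-0.04,0,0,0,0.06],[0,0,-0.034,0,0,0,0.06],[0,0,0,0,0,0,0.06]]'
python3 -m jog '[[0,0,0,0,0,0,0.06],[0,0,0,0,0,0,0.06],[0,0,0,0,0,0,0.06]]'
python3 - <<'E'
from h import *
s=sense();im=eyes.capture("wrist");cv2.imwrite("pics/w2.png",enh(im,0,0,512,384,1.5));cv2.imwrite("pics/w2raw.png",im[:,:,::-1])
M=T(s);print(M, np.degrees(np.arctan2(M[1,0],M[0,0])))
E
```

```text
time_s: 6.3
eef_pos: [571.2, -30.5, 99.3]
ee_rot: [-0.0, 0.804, 0.594, -0.0]
force: [-0.2, -0.1, 0.0]
grip_width: 0.696
grip_force: 0.0
time_s: 6.8
eef_pos: [572.7, -30.9, 248.2]
ee_rot: [0.003, 0.804, 0.594, 0.003]
force: [-0.1, -0.4, -0.1]
grip_width: 0.703
grip_force: 0.0
time_s: 7.1
eef_pos: [570.9, -30.5, 242.0]
ee_rot: [-0.001, 0.804, 0.594, -0.001]
force: [1.1, -0.1, -0.9]
grip_width: 0.702
grip_force: 0.0
[[  0.29   0.96  -0.   570.88]
 [  0.96  -0.29   0.   -30.46]
 [ -0.    -0.    -1.   241.98]
 [  0.     0.     0.     1.  ]] 72.92360376350544
```

View pics/w2.png

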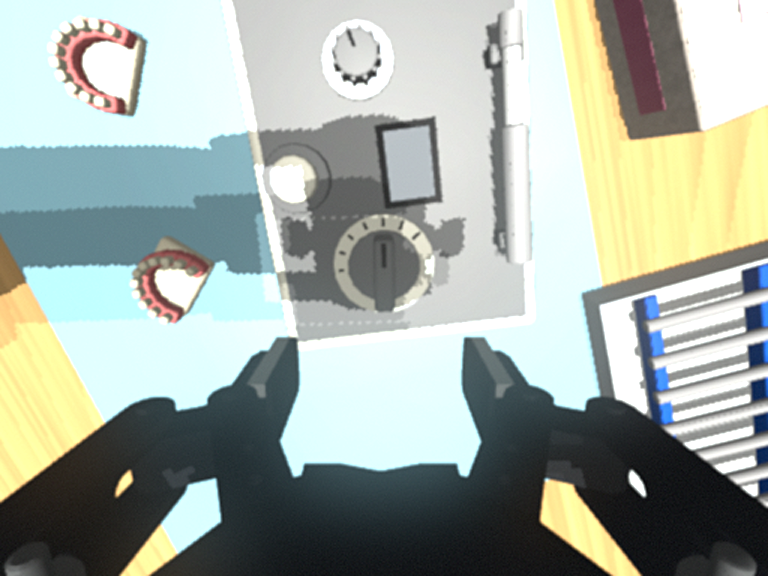

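The knob is released, and its pointer now stands on the tick at (383,222) with two more ticks to its right, so it is on the fifth stop as wanted. The store key is at (291,177) and the water mark is unchanged. Computing the shift to the key.

```bash
python3 - <<'E'
from h import *
s=sense();M=T(s)
a=cast("wrist",(383.5/1.5,244/1.5),112,s);b=cast("wrist",(384/1.5,310/1.5),112,s)
print("bar",a,b,np.degrees(np.arctan2(*(a-b)[1::-1])))
im=cv2.imread("pics/w2raw.png")
m=(im[100:136,170:220].min(2)>150).astype(np.uint8)
n,l,st,c=cv2.connectedComponentsWithStats(m)
print(st,c+[170,100])
for z in(72,78,84):
    k=cast("wrist",(292/1.5,178/1.5),z,s);print(z,k,cast("top",(242.3,208.3),z),(M[:3,:3].T@(k-M[:3,3])))
E
```

```text
bar [579.55 -10.24 112.  ] [566.76 -53.44 112.  ] 73.50809966977955
[[   0    0   50   36 1157]
 [   0    9   11   27  127]
 [   9    9   25   26  511]
 [  34   12    2    4    5]] [[197.84 115.34]
 [174.32 122.35]
 [191.84 121.22]
 [204.8  113.2 ]]
72 [529.11  47.84  72.  ] [532.94  45.89  72.  ] [ 62.59 -62.67 170.3 ]
78 [530.34  47.56  78.  ] [532.65  45.83  78.  ] [ 62.68 -61.41 164.3 ]
84 [531.58  47.27  84.  ] [532.37  45.76  84.  ] [ 62.77 -60.16 158.3 ]
```

The bar now points to 73.5°, against about 145° at the start, so it turned 72°. The key is at about (532,47). Moving over it with the fingers shut.

```bash
python3 -m jog '[[0.032,-0.03,0,0,0,0,0],[0.031,-0.03,0,0,0,0,0],[0,0,0,0,0,0,0],[0,0,0.04,0,0,0,0],[0,0,0.04,0,0,0,0]]'
python3 -m jog '[[0,0,0.04,0,0,0,0],[0,0,0.012,0,0,0,0],[0,0,0,0,0,0,0]]'
python3 -m jog '[[0,0,0.006,0,0,0,0],[0,0,0.006,0,0,0,0],[0,0,0,0,0,0,0]]'
python3 -c '
from h import *
s=sense();im=eyes.capture("wrist");cv2.imwrite("pics/w3.png",enh(im,0,0,512,384,1.5))'
```

```text
time_s: 7.65
eef_pos: [532.7, 47.2, 162.6]
ee_rot: [0.001, 0.804, 0.594, 0.001]
force: [0.5, -1.1, -1.1]
grip_width: -0.001
grip_force: 0.0
time_s: 7.95
eef_pos: [532.0, 47.1, 110.2]
ee_rot: [-0.001, 0.804, 0.594, -0.001]
force: [0.9, -0.8, 1.2]
grip_width: 0.003
grip_force: 0.0
time_s: 8.25
eef_pos: [533.3, 47.1, 100.1]
ee_rot: [0.001, 0.804, 0.594, 0.001]
force: [1.7, -0.4, 4.1]
grip_width: 0.001
grip_force: 1.5
```

View pics/w3.png

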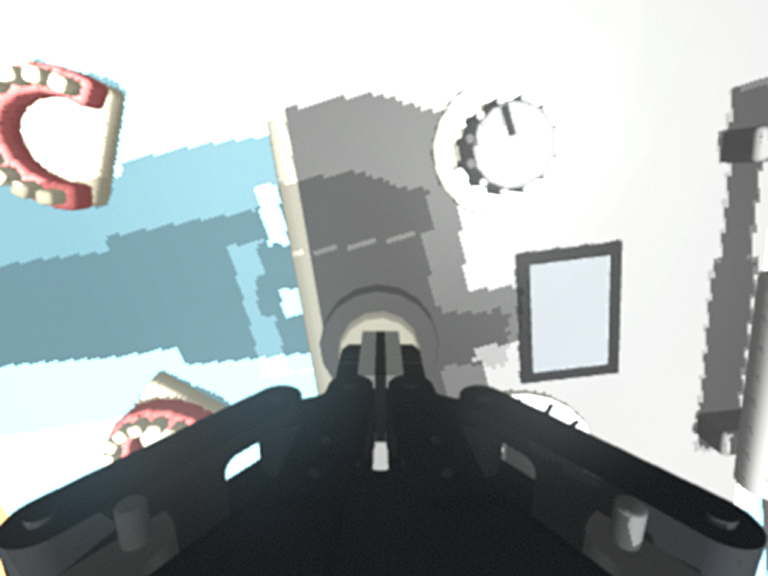

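The fingertips are centred on the key (tip at (380,340), key rim around (380,320)) and already in contact with about 4 N. Pressing on in small steps.

```bash
python3 -m jog '[[0,0,0.002,0,0,0,0],[0,0,0,0,0,0,0]]'; python3 -m jog '[[0,0,0.002,0,0,0,0],[0,0,0,0,0,0,0]]'
```

```text
time_s: 8.5
eef_pos: [533.1, 47.1, 97.9]
ee_rot: [0.001, 0.804, 0.594, 0.001]
force: [3.5, -0.9, 3.1]
grip_width: 0.003
grip_force: 2.1
time_s: 8.7
eef_pos: [533.2, 47.2, 96.9]
ee_rot: [0.001, 0.804, 0.594, 0.001]
force: [0.0, -1.5, 14.8]
grip_width: -0.001
grip_force: 7.3
```

```bash
python3 -m jog '[[0,0,0.0008,0,0,0,0],[0,0,0,0,0,0,0],[0,0,0,0,0,0,0]]'; python3 -m jog '[[0,0,-0.02,0,0,0,0],[0,0,-0.04,0,0,0,0],[0,0,-0.05,0,0,0,0],[0,0,0,0,0,0,0],[0,0,0,0,0,0,0]]'
python3 - <<'E'
from h import *
s=sense();im=eyes.capture("wrist");cv2.imwrite("pics/w4.png",enh(im,0,0,512,384,1.5))
E
```

```text
time_s: 9.0
eef_pos: [533.3, 47.2, 96.8]
ee_rot: [0.001, 0.804, 0.594, 0.001]
force: [-2.9, -1.2, 21.4]
grip_width: -0.002
grip_force: 10.7
time_s: 9.5
eef_pos: [532.1, 47.5, 204.6]
ee_rot: [-0.0, 0.804, 0.594, 0.0]
force: [-0.3, -1.0, 0.0]
grip_width: 0.002
grip_force: 0.0
```

View pics/w4.png

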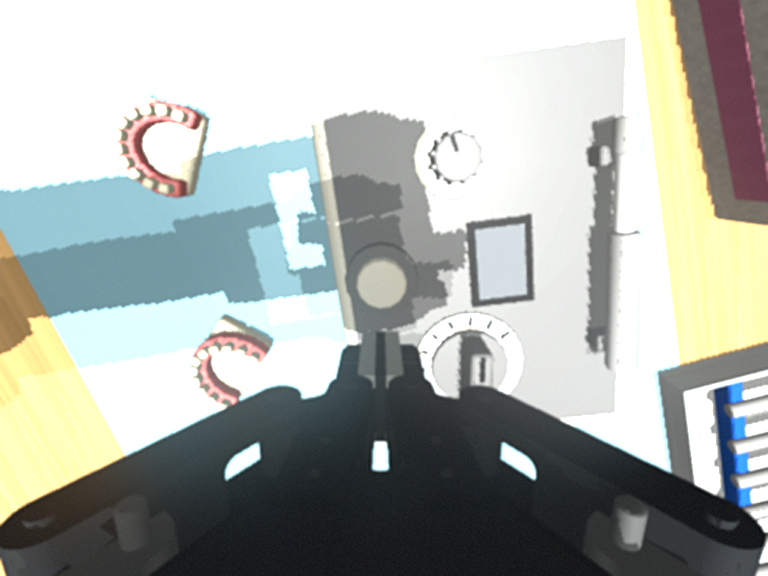

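The key has come back up and is clear at (381,284). It stopped hard, reaching 21 N with no further travel. The power pointer (481,370) and water mark (456,142) are unchanged, and the robot is touching nothing, so I'm handing in.

```bash
python3 -c '
from rig import finish_job
print(finish_job())'
```

```text
the job is handed in; nothing more can be done
None
```

I turned the power knob three clicks clockwise (second stop to fifth) and let go, pressed the store key to its stop and let it come back up, left the water knob alone, and handed the job in at about 9.6 s; no verdict was returned.

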